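# Open the sharps box by its concealed catch

### The arm

A 6-joint arm with a two-finger parallel gripper is mounted at the origin on a cart in front of the work surface, level with it; the furniture and walls round the work are solid. World frame = base frame: x ahead of the robot, y to its left, z up, the work surface at z = 0. Lengths are in m, angles in degrees, forces in N, time in s.
With the tool pointing down it reaches from about 0.4 to 0.825 m from the base axis. Payload 7 kg.
Tool frame: the origin (TCP) lies between the finger pads; the fingertips stand 25 mm ahead of it and the grasp point (between the pads) lies 6 mm ahead of it; z points along the fingers, y is the line along which they close (so a half turn about z gives the same grasp; the last joint's range is limited). The gripper opens to 88 mm and grips with 3 to 60 N. Pads are 19 mm wide; open, the fingers measure 130 mm over their backs; the gripper's body (78 mm by 193 mm) begins 47 mm behind the grasp point.
Start: joints at [89.043, 20.546, 0.682, 0, -70.136, -16.507], TCP at [0.203, 0.644, 0.252] pointing down, gripper open.
Joint ranges: [-176.03, 176.03], [-82.01, 121.73], [-58.28, 71.71], [-173.87, 95.51], [-174.79, -0.11], [-173.66, 173.66]. Speed limits (degrees/s): [136.94, 136.94, 172.46, 180, 180, 180].

### API

Orientations are given as [roll, pitch, yaw] about the fixed x, y, z axes, in that order (R = Rz(yaw) Ry(pitch) Rx(roll)).
In Python, from plant import r gives the robot as it stands.
- The arm moves only by the shell command python3 -m crank 'ROWS' [FORCE]. ROWS is JSON, a list of rows, each a list of 3 entries, a list of its own where there are three numbers: the turn, a rotation vector about the tool's x, y, z in degrees, then the shift along the tool's x, y, z in cm, then the closure, from -1 (fully open) to 1 (shut). In form: [[[wx, wy, wz], [dx, dy, dz], fingers], ...]. A call has 1 to 8 rows; each row shifts and turns the commanded pose from where the row before left it, along the tool's axes as they then stand; what a row does not reach is not made up. A row lasts 1/10 s, in which the tool goes at most 50 mm and 8.59 degrees, less where a joint would pass 70% of its speed; a pose out of reach is approached as far as the arm can. A call with a gripper value outside its range is refused whole. The fingers move at their own pace and stop on an object; FORCE is the grip in N (left out, the last holds). Time passes only in rows, so rows that do not move let the fingers close. It gives the time, the measured TCP pose, the force, the opening and the grip force at its end, in the units of the state.
- r.get_state(): the state, without advancing time (a new reading comes with each control period).
- r.capture(name): name is "scene" or "side" or "wrist"; returns a dict with "color" (480x640x3 uint8, red, green, blue), "range_z" (480x640 float32, m along the optical axis (not along the pixel's ray), 0 where there is no reading), "intrinsics" (3x3 intrinsics, pixels), "world_from_camera" (4x4, takes a point from camera to world coordinates); the wrist camera has in their place "hand_eye" (4x4, takes a point from camera to tool coordinates, whose origin is the TCP and whose axes are the flange's). Camera axes: x right, y down, z forward; pixel columns grow to the right and rows downward; lengths in m; the calibration is good to about 2 mm. The wrist camera is an equidistant fisheye: a pixel r from the principal point sees the ray r / f radians off the axis. A picture is of the moment at which its call begins: read the wrist's pose just before it.
- r.close_job(): hands the job in; it is judged then, once.
The state is a dict: "time_s": time; "joints": joint angles; "qd": joint speeds; "joint_torque": joint torques, N m; "tcp_pos": TCP position; "eef_rot": TCP orientation; "contact_force": force on the tool from outside, world axes, zero at the start; "moment": the same for the moment, N m; "gripper_width": finger opening in m; "gripper_force": force on a finger pad.
Only numpy, scipy, OpenCV 4.12 (cv2) and the standard library are available. Lean on these libraries where they do the work, as an engineer would, in place of code of your own. Each camera call takes 0.05 s, during which the arm holds its last target. There are 200 camera calls.

### The job

The awl is shut away in the sharps box on the counter, behind a child-proof catch. Feel with the fingertips along the sunk black strip in front of the green lid for the flush button concealed in it, press it until the lid springs ajar, then push the lid back by its front edge until it is fully open, and take the hand away. Grip and lift nothing: the awl stays in the box, and the things standing round the box stay where they are.

Things in the scene. Friction and masses are not known exactly. Their poses are not given: they have to be found in the camera images.
- sharps_box: Grey box fixed on the counter, 250 (x) x 336 (y) mm. Origin: centre of its underside; x points from front panel to rear, y left, z up. Front panel: x -110 to -30, its frame's top at z 50 mm. Behind it the compartment (x -30 to 70, cork floor z 12) under the lid, then the rear deck (z 50). Rails beside the lid at y +-155 to +-168 rise to z 74 mm. Yaw varies within 0.2 rad.
- strip (a point): Centre of the visible sunk black strip, on its top face (box z 48 mm, x -75; 2 mm below the frame); axes as the box's. Visible part 50 (x) x 150 (y) mm, rigid but for one square 42 x 42 mm button of the same black, flush within 0.5 mm, with a 1.5 mm gap round it. The button is centred across the strip; its centre lies up to 45 mm either way along y, unknown and different each run.
- catch (a joint): Travel of the concealed button, m: 0 out (flush), grows as it is pressed straight down, 0.006 at its stop. Sprung: 2 N to start, 5 N at the stop, up to 1 N more while the lid is latched; comes out again when let go. The lid is freed at 0.003 to 0.0045.
- lid (a joint): Travel of the sliding lid along the box's +x, m: 0 to 0.001 shut and latched, 0.07 fully open at its stop. When the catch is pressed, spring plungers push the lid to about 0.0145, where it stays; from there it slides with about 1.5 N plus 25 N s/m and stays where it is left.
- lid_front (a point): Middle of the lid's upright front face, which looks towards the front panel; moves with the lid; axes as the box's. The green lid is 100 (x) x 314 (y) x 16 mm; its front face is a plain step from z 53 to 69 mm in the box frame, this point at z 61 and, shut, at x -28 mm.
- awl: Awl with a brown wooden handle, 27 x 134 x 26 mm, lying loose on the compartment floor under the lid, its length along the box's y. Origin: centre of its underside.
- tape_roll: Roll of masking tape lying flat, 106 x 104 x 25 mm, a bystander to the right of the box. Origin: centre of its underside.
- stapler: Red stapler, 32 x 126 x 49 mm, a bystander to the left of the box. Origin: centre of its underside.
- tape_measure: Yellow tape measure, 58 x 69 x 29 mm, a bystander to the left of the box. Origin: centre of its underside.
- heel_block: Black rubber heel, 56 x 54 x 12 mm, a bystander to the right of the box. Origin: centre of its underside.
- thread_spool: Standing spool of red thread, 32 x 32 x 50 mm, a bystander to the right of the box. Origin: centre of its underside.

How it is judged:
By the outcome, as a careful person would: the job done as asked, in the order asked, and still so for the second after the job is handed in, with the robot touching nothing.
It also fails if it takes over 43 s, if anything falls off the work surface, if the arm or the gripper's body presses on something with over 40 N, if the wrist force passes 120 N, or if a joint passes its speed limit or range.

## Working session

There is one attempt and no reset: what is moved stays moved. The work goes in short steps, Python scripts to look and compute and a shell command to move; the robot and the scene stay as the last step left them, time stands still between calls to the robot, and variables do not carry over. Pictures are saved under pics/ and viewed, at most 10 in all, crops included, and the job is handed in when it is done.

```bash
mkdir -p pics
cat > h.py <<'E'
from plant import r
import numpy as np, cv2
from scipy.spatial.transform import Rotation as R
def snap(n,f):
    c=r.capture(n); cv2.imwrite('pics/'+f,c['color'][:,:,::-1]); np.savez('pics/'+f[:-4]+'.npz',**c); return c
def world(c):
    K=c['intrinsics'];z=c['range_z'];v,u=np.mgrid[:480,:640]
    p=np.stack([(u-K[0,2])/K[0,0]*z,(v-K[1,2])/K[1,1]*z,z],-1)
    T=c['world_from_camera'];return p@T[:3,:3].T+T[:3,3]
E
python3 - <<'E'
from h import *
s=r.get_state();print(s)
snap('scene','s1.png')
snap('side','d1.png')
E
```

```text
{'time_s': 0.0, 'joints': array([ 8.90429961e+01,  2.05924464e+01,  6.33204748e-01, -2.01069186e-02,
       -7.01351528e+01, -1.65066088e+01]), 'qd': array([ 0.05082172,  0.00593789, -0.00864408,  0.01374599, -0.04038971,
        0.02962773]), 'joint_torque': array([ 1.92509484e-03, -5.82718456e+01,  2.93036610e+01,  6.99671879e+00,
        6.81074336e-03, -1.57251966e-04]), 'tcp_pos': array([0.2024587 , 0.64345155, 0.25060695]), 'eef_rot': array([ 1.79904125e+02, -8.69988479e-03, -1.74704534e+01]), 'contact_force': array([-0.51518687, -0.49617759,  0.21666002]), 'moment': array([0.01984076, 0.05262631, 0.07347448]), 'gripper_force': 0.0, 'gripper_width': 0.08786591746178639}
```

View pics/s1.png

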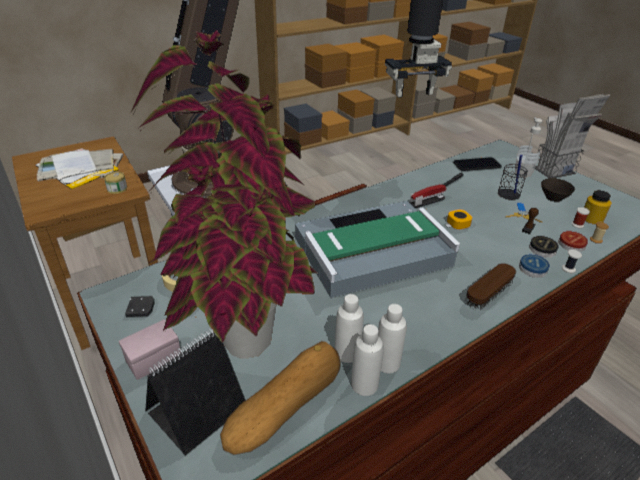

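View pics/d1.png

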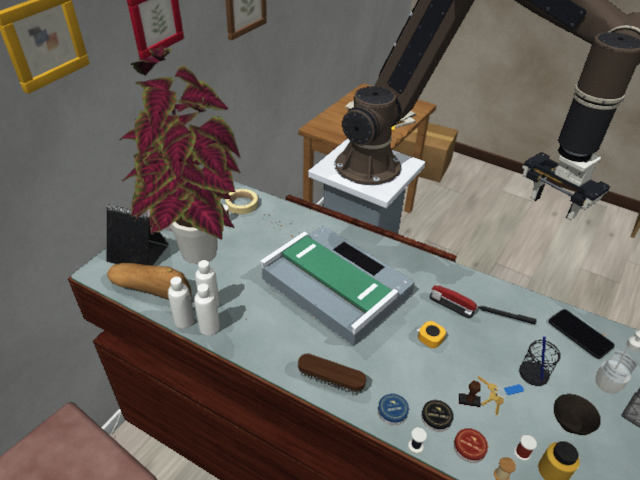

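The side view shows the green lid around pixel (327,272) and the black strip around (358,258). The stapler (455,300) and tape measure (432,333) are to the left, and the plant is to the right. I'll fit the box pose from depth.

```bash
cat > fit.py <<'E'
from h import *
def comp(m,seed):
    n,l=cv2.connectedComponents(m.astype(np.uint8)); return l==l[seed[1],seed[0]]
c=dict(np.load('pics/d1.npz'));W=world(c);h=cv2.cvtColor(c['color'],cv2.COLOR_RGB2HSV)
g=comp((h[...,0]>60)&(h[...,0]<90)&(h[...,1]>140),(327,275))
b=comp((h[...,2]<40),(358,258))
for n,m,z0 in(('lid',g,.069),('strip',b,.048)):
    P=W[m&(c['range_z']>0)];print(n,len(P),np.percentile(P[:,2],[5,50,95]))
    # ray intersect with z plane
    K=c['intrinsics'];T=c['world_from_camera'];v,u=np.nonzero(m)
    d=np.stack([(u-K[0,2])/K[0,0],(v-K[1,2])/K[1,1],np.ones(len(u))],-1)@T[:3,:3].T
    Q=T[:3,3]+d*((z0-T[2,3])/d[:,2])[:,None]
    for X in(Q,P): print(cv2.minAreaRect(X[:,:2].astype(np.float32)*1000), X.mean(0))
# heights around
q=(W[...,2]>.04)&(W[...,2]<.5)
for y in range(225,340,12): print(y,[tuple(np.round(W[y,x]*1000).astype(int)) for x in range(262,430,24)])
print(c['world_from_camera'])
E
python3 fit.py
```

```text
lid 305965 [-8.96270393e-01  2.86110668e-04  5.39286711e-01]
((-137.40895080566406, -159.5166015625), (2783.3134765625, 3680.74072265625), 36.54823684692383) [0.33156104 0.01264059 0.069     ]
((-240.7122802734375, 284.78173828125), (3190.50244140625, 1758.216796875), 3.5794408321380615) [ 0.24117195  0.04707533 -0.06619659]
strip 559 [0.04475402 0.04837176 0.05188691]
((489.19061279296875, 240.79953002929688), (145.4704132080078, 44.20636749267578), 80.29106903076172) [0.48971209 0.24264961 0.048     ]
((489.64422607421875, 240.95538330078125), (148.00262451171875, 52.11296463012695), 81.04747009277344) [0.49003675 0.24281378 0.04835656]
225 [(np.int64(490), np.int64(-102), np.int64(3)), (np.int64(440), np.int64(-45), np.int64(-3)), (np.int64(399), np.int64(18), np.int64(-1)), (np.int64(356), np.int64(81), np.int64(0)), (np.int64(272), np.int64(122), np.int64(-37)), (np.int64(76), np.int64(121), np.int64(-172)), (np.int64(-824), np.int64(-119), np.int64(-903))]
237 [(np.int64(534), np.int64(-67), np.int64(2)), (np.int64(489), np.int64(-9), np.int64(-1)), (np.int64(512), np.int64(93)
[... 2305 characters left out ...]
13), np.int64(303), np.int64(36)), (np.int64(708), np.int64(366), np.int64(74)), (np.int64(614), np.int64(391), np.int64(-1)), (np.int64(578), np.int64(442), np.int64(-2))]
333 [(np.int64(825), np.int64(159), np.int64(0)), (np.int64(789), np.int64(208), np.int64(-1)), (np.int64(758), np.int64(261), np.int64(4)), (np.int64(718), np.int64(308), np.int64(-3)), (np.int64(714), np.int64(373), np.int64(39)), (np.int64(651), np.int64(410), np.int64(1)), (np.int64(617), np.int64(461), np.int64(2))]
[[-0.56541357  0.54375658 -0.62019051  1.48546898]
 [ 0.82472574  0.38330371 -0.41581934  0.72940421]
 [ 0.01161682 -0.74659698 -0.66517517  1.08434596]
 [ 0.          0.          0.          1.        ]]
```

```bash
cat > fit2.py <<'E'
from h import *
P=np.concatenate([world(dict(np.load(f'pics/{n}1.npz'))).reshape(-1,3) for n in 'sd'])
D=dict(np.load('pics/d1.npz'));W=world(D);C=D['color'].astype(int)
g=(C[...,1]>C[...,0]+30)&(C[...,1]>C[...,2]+10)&(W[...,2]>.055)&(W[...,2]<.085)
g[:, :262]=0; g[:,420:]=0
A=W[g];print(cv2.minAreaRect(A[:,:2].astype(np.float32)*1000),len(A))
# box top outline: points z>.04 near
m=(P[:,2]>.042)&(P[:,2]<.09)&(abs(P[:,0]-.56)<.22)&(abs(P[:,1]-.24)<.26)
print(cv2.minAreaRect(P[m][:,:2].astype(np.float32)*1000))
v,u=np.nonzero(g)
for yaw in np.radians(np.arange(-13,-5,.5)):
    a=A[:,0]*np.cos(yaw)+A[:,1]*np.sin(yaw);b=-A[:,0]*np.sin(yaw)+A[:,1]*np.cos(yaw)
    print(np.degrees(yaw),np.ptp(np.percentile(a,[1,99])),np.ptp(np.percentile(b,[1,99])),np.percentile(a,[1,99]).mean(),np.percentile(b,[1,99]).mean())
# tall stuff near workspace
t=(P[:,2]>.1)&(P[:,2]<.9)&(P[:,0]>.2)&(P[:,0]<.8)&(P[:,1]<.6)&(P[:,1]>-.3)
Q=P[t]; print('plant',len(Q),Q.min(0),Q.max(0),np.percentile(Q,[50,90,99],axis=0))
E
python3 fit2.py
```

```text
((585.5439453125, 221.080322265625), (315.8006896972656, 104.07124328613281), 80.48456573486328) 3007
((563.3202514648438, 269.5665283203125), (420.3980712890625, 299.7245788574219), 80.4574203491211)
-13.0 0.10782218805257154 0.30001792306317826 0.5221484701239567 0.35094257713140287
-12.5 0.10595091683712743 0.3002957715574651 0.5251104024541648 0.34648622829616116
-12.000000000000002 0.10416821829728118 0.30083700199934726 0.5279429431428472 0.34192912170509
-11.5 0.10223775404744923 0.3009602858059274 0.5307691950179411 0.33740232188371605
-11.0 0.10076844769863497 0.3007487558592554 0.5334708289249238 0.3326940380547001
-10.5 0.09974570028402024 0.3007183455504611 0.5362248544405556 0.32786752706837086
-10.0 0.09854681254790693 0.3009064983379317 0.5391743308237084 0.32302303006487554
-9.5 0.09844596362303476 0.30115202435137334 0.5421213372347314 0.3183659889597431
-9.0 0.09864789276187591 0.3009630657464577 0.5451177272995578 0.31350771450919557
-8.5 0.09960606674733918 0.3009480289846661 0.5481021907389672 0.30864609890573114
-8.0 0.10091605769274747 0.30095746764074327 0.5509473358875839 0.30394409347336504
-7.499999999999999 0.10270661292654149 0.3006176755860439 0.5536641487368222 0.2992302539966497
-7.0 0.1043210512709033 0.30032027697621355 0.5563552431943826 0.29424300318776575
-6.5 0.10592905575833822 0.3003211677966987 0.5589953847315838 0.2893041602092039
-6.000000000000001 0.10798901104570025 0.30025152093770163 0.5614695798751963 0.2843722336517108
-5.5 0.10984588573904064 0.3002868109861907 0.5640603172456349 0.2794061593965105
plant 35761 [ 0.20002836 -0.29996383  0.10003387] [0.79999695 0.59999899 0.66673876] [[ 0.73343773 -0.18316515  0.37950054]
 [ 0.78696622 -0.07868824  0.51785398]
 [ 0.79882126  0.58487904  0.60373479]]
```

```bash
python3 -m crank '[[[0,0,-8],[0,0,0],1],[[0,0,0],[3.5,3.5,0],1],[[0,0,0],[3.5,3.5,0],1],[[0,0,0],[3.5,3.5,0],1],[[0,0,0],[3.5,3.5,0],1],[[0,0,0],[3.5,3.5,0],1],[[0,0,0],[3.5,3.5,0],1],[[0,0,0],[3.5,3.5,0],1]]' 10 && python3 -m crank '[[[0,0,0],[3.5,3.5,0],1],[[0,0,0],[3.5,3.5,1],1],[[0,0,0],[3.5,3.5,2],1],[[0,0,0],[0,0,2],1],[[0,0,0],[0,0,0],1]]'
python3 - <<'E'
from h import *
s=r.get_state();print(s['tcp_pos'],s['eef_rot'],s['gripper_width'])
c=snap('wrist','w1.png');print(c['hand_eye'],c['intrinsics'])
E
```

```text
time_s: 0.9
tcp_pos: [0.4046, 0.36, 0.2515]
eef_rot: [180.0, 0.0, -9.4]
contact_force: [1.1, 1.1, 0.6]
gripper_width: 0.0294
gripper_force: 0.0
time_s: 1.4
tcp_pos: [0.4873, 0.2416, 0.2001]
eef_rot: [179.8, 0.2, -9.7]
contact_force: [-1.0, -0.3, -0.1]
gripper_width: 0.0008
gripper_force: 0.0
[0.48731529 0.24155789 0.20010049] [179.77879435   0.21282379  -9.66307811] 0.0008426993182153739
[[ 7.90624816e-04 -9.68924486e-01 -2.47355444e-01  6.62934639e-02]
 [ 9.99999614e-01  6.70933446e-04  5.68172927e-04  2.20591910e-04]
 [-3.84557620e-04 -2.47355798e-01  9.68924642e-01 -1.33406872e-01]
 [ 0.00000000e+00  0.00000000e+00  0.00000000e+00  1.00000000e+00]] [[371.64829954   0.         318.96592053]
 [  0.         371.64829954 238.78310686]
 [  0.           0.           1.        ]]
```

View pics/w1.png

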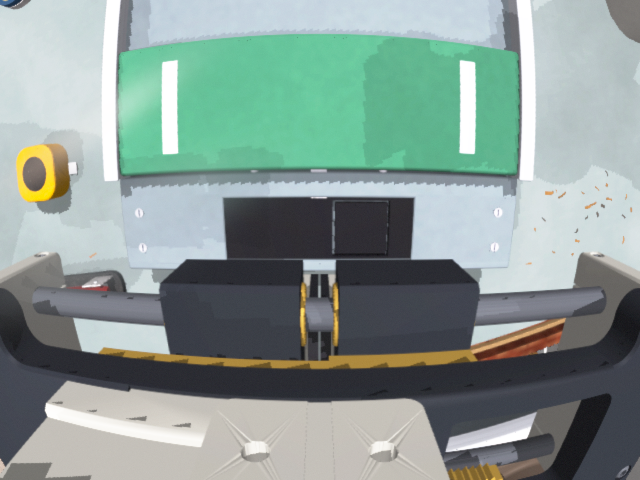

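The wrist view shows the strip at columns 224–413, rows 198–258. A square outline, the button, is faintly visible at columns 333–389, about 34 mm to the right of the strip's centre. I'll convert that to world coordinates.

Run:
```python
from h import *
c=dict(np.load('pics/w1.npz'));s=r.get_state();H=c['hand_eye'];K=c['intrinsics']
Rt=R.from_euler('xyz',s['eef_rot'],degrees=True).as_matrix()
def px(u,v,z):
    a=np.array([u-K[0,2],v-K[1,2]]);q=np.linalg.norm(a);t=q/K[0,0]
    d=np.r_[a/q*np.sin(t),np.cos(t)]
    d=Rt@H[:3,:3]@d;o=Rt@H[:3,3]+s['tcp_pos'];return o+d*(z-o[2])/d[2]
yaw=np.radians(-9.5);ax=np.array([np.cos(yaw),np.sin(yaw)]);ay=np.array([-ax[1],ax[0]])
for n,u,v,z in [('Sfl',223,259,.05),('Sfr',414,259,.05),('Sbl',225,198,.05),('Sbr',413,198,.05),('B',333,200,.048),('B',389,202,.048),('B',333,255,.048),('B',388,256,.048),('lidL',119,173,.069),('lidR',519,173,.069)]:
    p=px(u,v,z);print(n,p.round(4), 'rel tool x,y',np.round((Rt.T@(p-s['tcp_pos']))*100,2))
```

```text
Sfl [0.4771 0.3239 0.05  ] rel tool x,y [-2.37 -7.85 15.17]
Sfr [0.451 0.169 0.05 ] rel tool x,y [-2.37  7.86 15.21]
Sbl [0.526  0.3109 0.05  ] rel tool x,y [ 2.67 -7.38 15.16]
Sbr [0.5014 0.1645 0.05  ] rel tool x,y [ 2.68  7.47 15.2 ]
B [0.5094 0.2274 0.048 ] rel tool x,y [ 2.42  1.13 15.38]
B [0.5008 0.1838 0.048 ] rel tool x,y [ 2.3   5.57 15.39]
B [0.4652 0.2344 0.048 ] rel tool x,y [-2.06  1.17 15.39]
B [0.4567 0.1901 0.048 ] rel tool x,y [-2.16  5.69 15.4 ]
lidL [0.5647 0.3892 0.069 ] rel tool x,y [  5.19 -15.73  13.24]
lidR [0.5125 0.0776 0.069 ] rel tool x,y [ 5.21 15.86 13.31]
```

```bash
python3 -m crank '[[[0,0,0],[0.1,3.4,2],1],[[0,0,0],[0,0,3.5],1],[[0,0,0],[0,0,3.5],1],[[0,0,0],[0,0,2],1],[[0,0,0],[0,0,0.7],1],[[0,0,0],[0,0,0],1],[[0,0,0],[0,0,0],1]]'; python3 -m crank '[[[0,0,0],[0,0,0.2],1],[[0,0,0],[0,0,0.2],1],[[0,0,0],[0,0,0.2],1],[[0,0,0],[0,0,0.1],1],[[0,0,0],[0,0,0],1],[[0,0,0],[0,0,0],1]]'
```

```text
time_s: 2.15
tcp_pos: [0.4842, 0.2116, 0.0874]
eef_rot: [-179.9, -0.1, -9.4]
contact_force: [-0.2, -0.0, 0.8]
gripper_width: 0.0003
gripper_force: 0.0
time_s: 2.75
tcp_pos: [0.4836, 0.2103, 0.0789]
eef_rot: [180.0, 0.0, -9.5]
contact_force: [0.7, 0.2, -0.2]
gripper_width: 0.0007
gripper_force: 0.0
```

```bash
python3 -m crank '[[[0,0,0],[0,0,0.2],1],[[0,0,0],[0,0,0.2],1],[[0,0,0],[0,0,0.1],1],[[0,0,0],[0,0,0.1],1],[[0,0,0],[0,0,0],1],[[0,0,0],[0,0,0],1]]'; python3 -m crank '[[[0,0,0],[0,0,0.1],1],[[0,0,0],[0,0,0.1],1],[[0,0,0],[0,0,0],1],[[0,0,0],[0,0,0],1]]'
```

```text
time_s: 3.35
tcp_pos: [0.4835, 0.2103, 0.0729]
eef_rot: [180.0, 0.0, -9.5]
contact_force: [-0.4, 0.4, 0.5]
gripper_width: 0.0003
gripper_force: 0.2
time_s: 3.75
tcp_pos: [0.4836, 0.2103, 0.071]
eef_rot: [-180.0, -0.0, -9.5]
contact_force: [-0.3, 0.0, 3.0]
gripper_width: 0.0006
gripper_force: 1.8
```

```bash
python3 -m crank '[[[0,0,0],[0,0,0.1],1],[[0,0,0],[0,0,0],1],[[0,0,0],[0,0,0],1]]'; python3 -m crank '[[[0,0,0],[0,0,0.1],1],[[0,0,0],[0,0,0],1],[[0,0,0],[0,0,0],1]]';  python3 -m crank '[[[0,0,0],[0,0,0.1],1],[[0,0,0],[0,0,0],1],[[0,0,0],[0,0,0],1]]'
python3 - <<'E'
from h import *
snap('side','d2.png');c=cv2.imread('pics/d2.png')[200:350,240:440];cv2.imwrite('pics/d2c.png',cv2.resize(c,None,fx=4,fy=4))
E
```

```text
time_s: 4.05
tcp_pos: [0.4836, 0.2103, 0.07]
eef_rot: [-180.0, -0.0, -9.5]
contact_force: [-1.5, -1.2, 3.1]
gripper_width: 0.0004
gripper_force: 2.1
time_s: 4.35
tcp_pos: [0.4835, 0.2103, 0.0689]
eef_rot: [180.0, 0.0, -9.5]
contact_force: [-1.2, -0.1, 3.1]
gripper_width: 0.0001
gripper_force: 1.8
time_s: 4.65
tcp_pos: [0.4836, 0.2103, 0.0679]
eef_rot: [180.0, 0.0, -9.5]
contact_force: [-0.8, -1.7, 3.3]
gripper_width: 0.0004
gripper_force: 2.0
```

View pics/d2c.png

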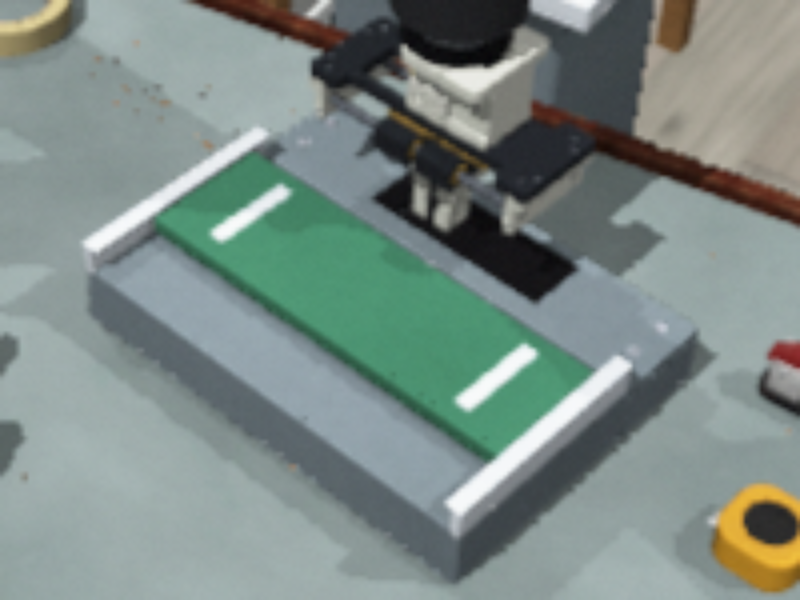

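The button gives under the closed tips with a force of about 3 N, which is springy, and the lid is still shut. I'll press further.

```bash
python3 -m crank '[[[0,0,0],[0,0,0.1],1],[[0,0,0],[0,0,0],1],[[0,0,0],[0,0,0],1]]'; python3 -m crank '[[[0,0,0],[0,0,0.1],1],[[0,0,0],[0,0,0],1],[[0,0,0],[0,0,0],1],[[0,0,0],[0,0,0],1]]'
python3 - <<'E'
from h import *
snap('side','d3.png');a,b=[cv2.imread(f'pics/d{i}.png').astype(int)[200:350,240:440] for i in (2,3)];print((abs(a-b).sum(2)>60).sum())
E
```

```text
time_s: 5.0
tcp_pos: [0.4836, 0.2103, 0.067]
eef_rot: [-180.0, -0.0, -9.5]
contact_force: [-2.1, -1.3, 4.8]
gripper_width: 0.0005
gripper_force: 2.7
time_s: 5.4
tcp_pos: [0.4836, 0.2103, 0.0668]
eef_rot: [-180.0, -0.0, -9.4]
contact_force: [-3.9, -1.2, 14.5]
gripper_width: 0.0004
gripper_force: 7.2
164
```

```bash
cat > lid.py <<'E'
from h import *
import sys
D=dict(np.load(f'pics/{sys.argv[1]}.npz'));C=D['color'].astype(int);K=D['intrinsics'];T=D['world_from_camera']
g=(C[...,1]>C[...,0]+30)&(C[...,1]>C[...,2]+10);g[:,:262]=0;g[:,420:]=0;g[:225]=0;g[345:]=0
v,u=np.nonzero(g);d=np.stack([(u-K[0,2])/K[0,0],(v-K[1,2])/K[1,1],np.ones(len(u))],-1)@T[:3,:3].T
Q=T[:3,3]+d*((.069-T[2,3])/d[:,2])[:,None];y=np.radians(-9.5)
a=Q[:,0]*np.cos(y)+Q[:,1]*np.sin(y)
print(len(a),np.percentile(a,[1,5,50,95,99]).round(4))
E
for i in 1 2 3; do python3 lid.py d$i; done
```

```text
3043 [0.4932 0.4975 0.5478 0.5943 0.5981]
3106 [0.5069 0.5112 0.5618 0.6085 0.6123]
3106 [0.5069 0.5112 0.5618 0.6085 0.6123]
```

The lid has moved about 14 mm, so it is ajar. I'll lift off, go to the lid's middle and push.

```bash
python3 -m crank '[[[0,0,0],[0,0,-1],1],[[0,0,0],[0,0,-0.7],1],[[0,0,0],[0,-1.7,0],1],[[0,0,0],[0,-1.7,0],1],[[0,0,0],[1.5,0,0],1],[[0,0,0],[1.5,0,0],1],[[0,0,0],[1,0,0],1],[[0,0,0],[0,0,0],1]]'; python3 -m crank '[[[0,0,0],[0.5,0,0],1],[[0,0,0],[0.5,0,0],1],[[0,0,0],[0.5,0,0],1],[[0,0,0],[0.3,0,0],1],[[0,0,0],[0.3,0,0],1]]'
```

```text
time_s: 6.25
tcp_pos: [0.53, 0.2368, 0.0823]
eef_rot: [180.0, 0.0, -9.5]
contact_force: [0.9, 0.4, -0.2]
gripper_width: 0.0005
gripper_force: 0.0
time_s: 6.75
tcp_pos: [0.5491, 0.2335, 0.0828]
eef_rot: [180.0, 0.0, -9.5]
contact_force: [-3.2, -1.7, 0.8]
gripper_width: 0.0008
gripper_force: 1.1
```

```bash
python3 -m crank '[[[0,0,0],[0.6,0,0],1],[[0,0,0],[0.6,0,0],1],[[0,0,0],[0.6,0,0],1],[[0,0,0],[0.6,0,0],1],[[0,0,0],[0.6,0,0],1],[[0,0,0],[0.6,0,0],1],[[0,0,0],[0.5,0,0],1],[[0,0,0],[0,0,0],1]]'; python3 -m crank '[[[0,0,0],[0.2,0,0],1],[[0,0,0],[0.1,0,0],1],[[0,0,0],[0.1,0,0],1],[[0,0,0],[0,0,0],1]]';python3 -m crank '[[[0,0,0],[0.1,0,0],1],[[0,0,0],[0.1,0,0],1],[[0,0,0],[0,0,0],1],[[0,0,0],[0,0,0],1]]'
```

```text
time_s: 7.55
tcp_pos: [0.5911, 0.2274, 0.083]
eef_rot: [-179.9, -0.1, -9.5]
contact_force: [0.1, -0.3, 0.5]
gripper_width: 0.0004
gripper_force: 0.0
time_s: 7.95
tcp_pos: [0.5937, 0.2269, 0.0831]
eef_rot: [-180.0, -0.0, -9.5]
contact_force: [-3.0, 2.1, 0.5]
gripper_width: 0.0004
gripper_force: 1.4
time_s: 8.35
tcp_pos: [0.5939, 0.2268, 0.083]
eef_rot: [-180.0, 0.1, -9.5]
contact_force: [-10.8, 6.2, 6.3]
gripper_width: 0.0005
gripper_force: 6.0
```

```bash
python3 -m crank '[[[0,0,0],[0.1,0,0],1],[[0,0,0],[0,0,0],1],[[0,0,0],[0,0,0],1]]'
python3 - <<'E'
from h import *
snap('side','d4.png')
c=cv2.imread('pics/d4.png')[200:350,240:440];cv2.imwrite('pics/d4c.png',cv2.resize(c,None,fx=4,fy=4))
E
python3 lid.py d4
```

```text
time_s: 8.65
tcp_pos: [0.594, 0.2268, 0.083]
eef_rot: [180.0, 0.2, -9.5]
contact_force: [-15.1, 8.1, 8.0]
gripper_width: 0.0003
gripper_force: 8.2
3261 [0.5633 0.5676 0.6175 0.6633 0.667 ]
```

View pics/d4c.png

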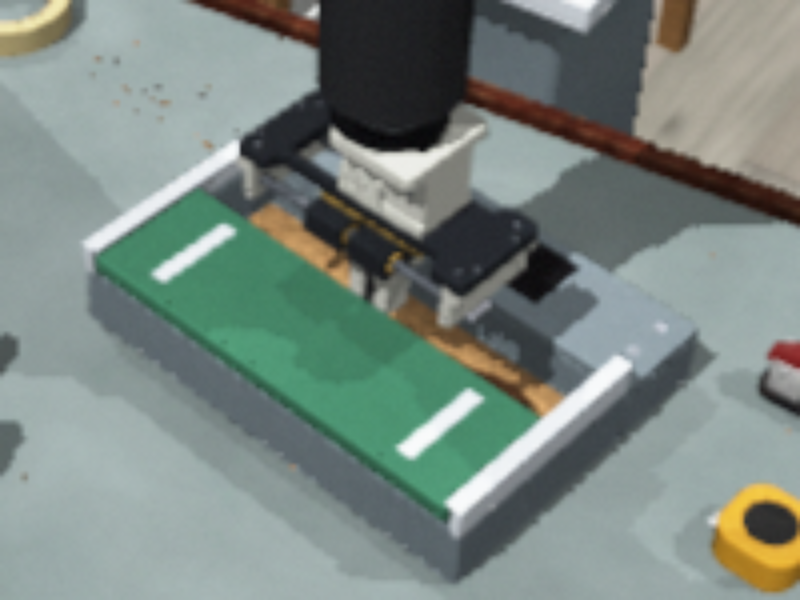

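The picture shows the lid fully back at its rear stop, with the cork floor exposed. It has travelled about 70 mm (0.4932 to 0.5633). I'll back the hand away and raise it.

```bash
python3 -m crank '[[[0,0,0],[-0.7,0,0],1],[[0,0,0],[-0.8,0,0],1],[[0,0,0],[0,0,-3],1],[[0,0,0],[0,0,-4],1],[[0,0,0],[-1,0,-4],1],[[0,0,0],[-3,0,-3],1],[[0,0,0],[-3,0,0],1],[[0,0,0],[0,0,0],1]]'
python3 -m crank '[[[0,0,0],[-2,0,0],1],[[0,0,0],[0,0,0],1],[[0,0,0],[0,0,0],1]]'
python3 - <<'E'
from h import *
snap('side','d5.png')
E
python3 lid.py d5
```

```text
time_s: 9.5
tcp_pos: [0.5108, 0.2401, 0.2248]
eef_rot: [-179.8, -0.1, -9.4]
contact_force: [0.9, 0.4, 0.1]
gripper_width: 0.0002
gripper_force: 0.0
time_s: 9.8
tcp_pos: [0.4933, 0.2432, 0.2231]
eef_rot: [-180.0, -0.0, -9.4]
contact_force: [-0.4, 0.3, 0.6]
gripper_width: 0.0004
gripper_force: 0.0
3271 [0.5631 0.5673 0.6174 0.6633 0.667 ]
```

View pics/d5.png

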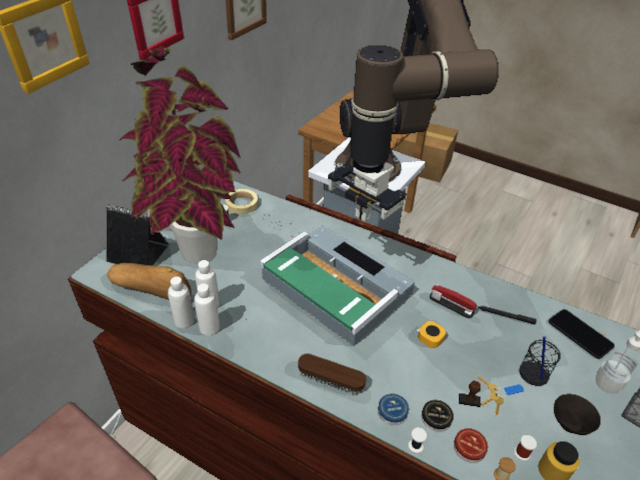

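The lid is still fully open (green at about (315,290)), the hand is clear, and the stapler, tape measure and tape roll are where they were.

```bash
python3 -c "
from plant import r
print(r.close_job())"
```

```text
the job is handed in; nothing more can be done
None
```

I found the concealed button from its faint outline in the wrist camera, so I did not feel along the whole strip; pressing it freed the lid, which I pushed back to its stop (about 70 mm), then took the hand clear, with nothing gripped and no bystander seen to have moved, and handed in at about 10 s (no verdict was returned).

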